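Drop the kickstand and steady the sight frame

ROBOT

A 6-joint arm with a two-finger parallel gripper is mounted at the origin on the work surface. World frame = base frame: x ahead of the robot, y to its left, z up, the work surface at z = 0. Lengths are in mm, angles in rad, forces in N, time in s.
With the tool pointing down it reaches from about 350 to 875 mm from the base axis. Payload 4.2 kg.
Tool frame: the origin (TCP) lies on the centre line of the jaws, within the pads' length; the fingertips stand 19 mm ahead of it and the grasp point (between the pads) is the TCP; z points along the fingers, y is the direction in which the jaws open and shut (so a half turn about z gives the same grasp; the last joint's range is limited). The gripper opens to 85 mm and grips with 20 to 120 N. Pads are 22 mm wide; open, the fingers measure 114 mm over their backs; the gripper's body (76 mm by 85 mm) begins 54 mm behind the grasp point. The pads swing forward as they close: fully open they stand 13 mm farther back than shut.
Start: joints at [1.488, 0.385, 0.008, 0, -1.194, -0.259], TCP at [209.457, 588.835, 250.312] pointing down, gripper open.
Joint ranges: [-3.14, 3.14], [-1.21, 2.06], [-1.07, 1.41], [-3.16, 2.05], [-2.99, -0.16], [-3.1, 3.1]. Speed limits (rad/s): [2.79, 2.79, 3.14, 3.14, 3.14, 3.14].

INTERFACE

Orientations are given as a unit quaternion [x, y, z, w].
In Python, from rig import ctrl, cams gives the robot as it stands.
- The arm moves only by the shell command python3 -m creep 'ROWS' [OPENING] [FORCE]. ROWS is JSON, a list that holds one entry, the list of rows, each a list of 6 numbers: the shift along the world's x, y, z in mm, then the turn, a rotation vector about the world's x, y, z in degrees. In form: [[[dx, dy, dz, wx, wy, wz], ...]]. A call has 1 to 5 rows; each row shifts and turns the pose as measured when the row begins; what a row does not reach is not made up. A row lasts 1/12 s, in which the tool goes at most 41.7 mm and 7.16 degrees, less where a joint would pass 70% of its speed; a pose out of reach is approached as far as the arm can. A call with a gripper value outside its range is refused whole. OPENING is the finger opening in mm, from 0 to 85.4, set as the call begins (- or left out, the last holds). The fingers move at their own pace and stop on an object; FORCE is the grip in N (left out, the last holds). Time passes only in rows, so rows that do not move let the fingers close. It gives the time, the measured TCP pose, the force and the opening at its end, in the units of the state.
- ctrl.observe(): the state, without advancing time (a new reading comes with each control period).
- cams.grab_frame(name): name is "side" or "top" or "wrist"; returns (picture, depth): 480x640x3 uint8, red, green, blue; 480x640 float32, mm along the optical axis (not along the pixel's ray), 0 where there is no reading.
- cams.camera_params(name): a dict with "fx", "fy", "cx", "cy" (pixels), "R" (3x3) and "t" (3): a world point X has camera coordinates R X + t. Camera axes: x right, y down, z forward; pixel columns grow to the right and rows downward; lengths in mm; the calibration is good to about 2 mm. A picture is of the moment at which its call begins: read the wrist's pose just before it. camera_params takes no time and is no camera call; for the wrist camera it gives the pose at the moment of the call.
- ctrl.hand_in(): hands the job in, once; it reports no verdict.
The state is a dict: "t": time; "joints": joint angles; "joint_velocities": joint speeds; "tau": joint torques, N m; "tcp_pos": TCP position; "tool_rot": TCP orientation; "wrist_force": force on the tool from outside, world axes, zero at the start; "wrist_torque": the same for the moment, N m; "width": opening from 0.0 (shut) to 1.0 (fully open).
Only numpy, scipy, OpenCV 4.12 (cv2) and the standard library are available. Lean on these libraries where they do the work, as an engineer would, in place of code of your own. Each camera call takes 0.05 s, during which the arm holds its last target. There are 200 camera calls.

TASK

The brass sight frame on the slide has slumped over on its foot hinge. First flip its folded kickstand down over centre until it snaps fully down, then take the frame, bring it upright and keep holding it there so that it cannot tip; do not disturb the things lying on the oak board. The job finishes while you are still holding the frame upright: do not let go.

Things in the scene. Friction and masses are not known exactly. Their poses are not given: they have to be found in the camera images.
- frame (a joint): Lean of the 0.6 kg sight frame about its foot hinge, rad. 0 = upright; + = leaning to the board's -x (robot) side, where it rests on a stop at 0.45 at the start; - = to the kickstand's side, where the lowered kickstand meets the board at about -0.16. The hinge is free: a frame let go near upright falls back to 0.45, as a heavy hub sticks out on that side.
- kickstand (a joint): Angle of the kickstand, rad. 0 = folded (leg across the frame, 10 degrees above level), 1.745 = fully down (leg along the posts, foot towards the board). An over-centre spring drives the leg away from 0.85 to the nearer stop: pushed past 0.85 it snaps fully down by itself. Up to 0.85 it takes at most about 3 N straight down at mid-leg.
- bar (a point): Middle of the frame's top bar, round brass, 14 mm in diameter, 176 mm long, 175 mm from the hinge line. Axes are the frame's: z from hinge to bar (up when upright), y along the bar, x normal to the frame, towards the kickstand. Below the bar's middle the frame is open for 59 mm, down to the hub.
- hinge (a point): Point on the frame's hinge line, midway between the posts, 65 mm above the table; axes as for bar. The hinge line runs along y on a dark steel sight block clamped on the brass slide. The frame: two posts 12 x 14 mm at y = +-75 mm, top bar, a cross bar 85 mm from the hinge, and on its middle a hub 48 mm in diameter, sticking out 46 mm to -x.
- pivot (a point): Kickstand's pivot, on the +x face of the frame's -y post (22 mm out, y = -66 mm, 75 mm from the hinge line). It turns about the frame's x.
- foot (a point): Centre of the round rubber foot (15 mm in diameter) at the far end of the kickstand, a straight steel rod 9 mm in diameter. The foot is 109 mm from the pivot: 104 mm in the plane of the frame and 33 mm splayed out to the frame's +x. Folded, it points along the frame's +y and slightly to +z.
- lens_fragment: Bystander: pale blue stepped glass prism, 34 x 60 x 17 mm, lying on the board; origin under its centre.
- wick_holder1: Bystander: nickel-plated wick holder, 34 mm in diameter, 30 mm high, upright on the board, with a small side key; origin under its centre.
- wick_holder2: Bystander: the second wick holder, like the first.
- burnisher: Bystander: cork-handled brass burnisher, 125 mm long along its y, 20 mm thick, lying on the board; origin under its middle.
- board: Fixed oak board, 280 x 440 x 20 mm, carrying the brass dovetail slide along its y; origin under its centre. Its y runs along the hinge line and its x is level, towards the kickstand's side.

How it is judged:
By the outcome, as a careful person would: the job done as asked, in the order asked, and still so for the second after the job is handed in, while the arm keeps its last pose, push and grip.
It also fails if it takes over 42 s, if anything falls off the work surface, if the arm or the gripper's body presses on something with over 40 N, if the wrist force passes 120 N, or if a joint passes its speed limit or range.

## Working session

There is one attempt and no reset: what is moved stays moved. The work goes in short steps, Python scripts to look and compute and a shell command to move; the robot and the scene stay as the last step left them, time stands still between calls to the robot, and variables do not carry over. Pictures are saved under pics/ and viewed, about 8 in all and at most 12, crops included, and the job is handed in when it is done.

```bash
ls; mkdir -p pics; python3 - <<'E'
from rig import ctrl,cams
import cv2,numpy as np
s=ctrl.observe();print(s)
for n in("top","side"):
    im,d=cams.grab_frame(n);cv2.imwrite(f"pics/{n}0.png",im[:,:,::-1]);np.savez(f"pics/{n}0.npz",im=im,d=d,**cams.camera_params(n));print(n,cams.camera_params(n))
E
```

```text
pics
{'t': 0.0, 'joints': array([ 1.48759712e+00,  3.85571450e-01,  6.62073600e-03, -5.26639330e-04,
       -1.19401519e+00, -2.58614699e-01]), 'joint_velocities': array([-0.00030098, -0.00071804, -0.00034271,  0.00116562, -0.00127719,
       -0.00077483]), 'tau': array([-1.90055529e-03, -3.92289448e+01,  1.88396537e+01,  4.18609589e+00,
       -4.73615859e-03, -1.81720793e-06]), 'tcp_pos': array([209.27993541, 588.33465556, 249.20646604]), 'tool_rot': array([ 9.85413784e-01, -1.70171786e-01, -1.48780440e-04,  1.10205623e-03]), 'wrist_force': array([ 0.08755664, -0.38759062,  0.35815342]), 'wrist_torque': array([-0.0335905 , -0.03679116,  0.03813997]), 'width': 1.0015837563304537}
top {'fx': 499.5254053206451, 'fy': 499.5254053206451, 'cx': 313.483027856985, 'cy': 238.73658356297616, 'R': array([[ 0.02308258, -0.99934134,  0.02800146],
       [-0.9831766 , -0.02776777, -0.18053454],
       [ 0.18119317, -0.02336318, -0.98316997]]), 't': array([-8.57581843e-01,  6.49403849e+02,  9.64026957e+02])}
side {'fx': 531.8391224876929, 'fy': 531.8391224876929, 'cx': 318.5677586723493, 'cy': 236.25732616302827, 'R': array([[ 0.98163563, -0.19033527,  0.01280536],
       [-0.12257492, -0.68075516, -0.72218266],
       [ 0.14617415,  0.70735062, -0.69158385]]), 't': array([-622.43010841,  191.99098948,  850.39613124])}
```

View pics/top0.png

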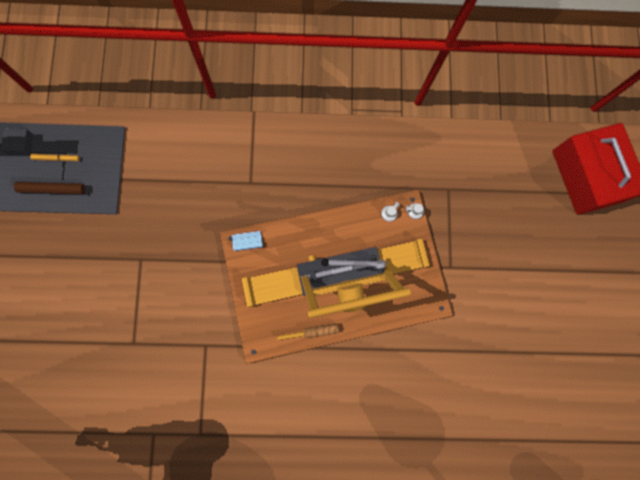

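View pics/side0.png

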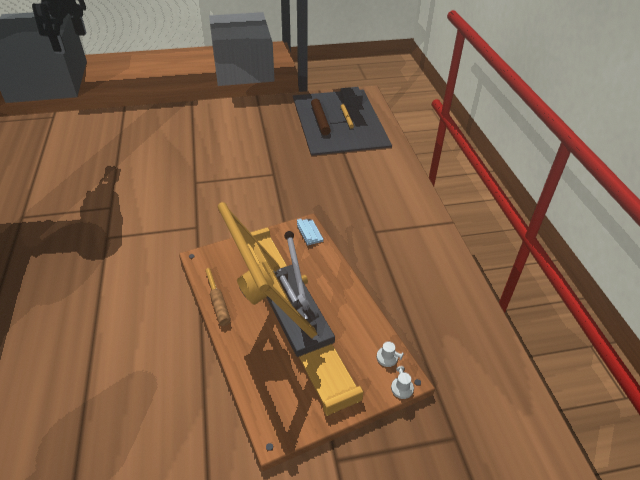

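The top view shows the board tilted (corners about (221,233), (420,192), (452,314), (248,361)). The bar runs from (308,312) to (408,294). The kickstand pivot is at (382,265) and the dark foot at (324,262). Next I'll measure these.

```bash
cat > h.py <<'E'
import numpy as np,cv2
class V:
    def __init__(s,n,k=0):
        z=np.load(f"pics/{n}{k}.npz");s.im=z["im"];s.d=z["d"];s.R=z["R"];s.t=z["t"];s.f=[float(z[q]) for q in("fx","fy","cx","cy")]
        v,u=np.mgrid[:480,:640];fx,fy,cx,cy=s.f
        c=np.stack([(u-cx)/fx*s.d,(v-cy)/fy*s.d,s.d],-1);s.P=(c-s.t)@s.R
        s.P[s.d==0]=np.nan
        s.hsv=cv2.cvtColor(s.im,cv2.COLOR_RGB2HSV)
    def ray(s,u,v,z):
        fx,fy,cx,cy=s.f;r=s.R.T@np.array([(u-cx)/fx,(v-cy)/fy,1]);o=-s.R.T@s.t
        return o+r*(z-o[2])/r[2]
    def proj(s,X):
        c=s.R@np.array(X)+s.t;return s.f[0]*c[0]/c[2]+s.f[2],s.f[1]*c[1]/c[2]+s.f[3]
E
python3 - <<'E'
from h import *
np.set_printoptions(precision=1,suppress=True)
T=V("top");S=V("side")
C=np.array([T.ray(*p,20) for p in((221,233),(420,192),(452,314),(248,361))]);print(C,C.mean(0))
print([np.linalg.norm(C[i]-C[(i+1)%4]) for i in range(4)])
ey=(C[0]-C[1])+(C[3]-C[2]);ey/=np.linalg.norm(ey);ex=(C[0]-C[3])+(C[1]-C[2]);print("ey",ey,"ex",ex/np.linalg.norm(ex),np.degrees(np.arctan2(-ey[0],ey[1])))
for n,A in(("top",T),("side",S)):
    h=A.hsv;P=A.P
    reg=(abs(P[...,0]-C.mean(0)[0])<200)&(abs(P[...,1]-C.mean(0)[1])<250)
    m=reg&(P[...,2]>205)&(P[...,2]<245)&(h[...,1]>120)
    Q=P[m];c=Q.mean(0);u,s_,vt=np.linalg.svd(Q-c);t=(Q-c)@vt[0]
    a,b=np.percentile(t,[1,99]);print(n,len(Q),"bar dir",vt[0],"ext",a,b,"mid",c+vt[0]*(a+b)/2,"zmax",np.percentile(Q[:,2],95))
    # grey leg
    m=reg&(P[...,2]>85)&(h[...,1]<90)&(P[...,2]<220)
    Q=P[m];print(" leg",len(Q));
    if len(Q): 
        o=np.argsort(Q@ey);print(Q[o[::max(1,len(o)//14)]])
E
```

```text
[[ 663.3  211.3   20. ]
 [ 766.5 -214.8   20. ]
 [ 505.  -277.9   20. ]
 [ 400.5  141.9   20. ]] [583.8 -34.9  20. ]
[np.float64(438.4550142573186), np.float64(269.0148939120359), np.float64(432.58193354018755), np.float64(271.7670024532539)]
ey [-0.2  1.   0. ] ex [1.  0.2 0. ] 13.793557675760741
top 958 bar dir [-0.2  1.   0. ] ext -86.30689731808427 85.75084640921645 mid [513.5 -58.3 227.2] zmax 231.45157580825926
 leg 424
[[ 589.8 -122.1  112.5]
 [ 576.5 -113.3  141.9]
 [ 594.6 -105.3  145.1]
 [ 608.8  -98.9   98.6]
 [ 586.3 -100.7  150.7]
 [ 587.1  -94.7  128. ]
 [ 585.8  -84.   151.1]
 [ 584.9  -72.3  155.1]
 [ 584.5  -61.2  156.2]
 [ 586.9  -47.6  162.8]
 [ 587.9  -36.2  167.3]
 [ 587.2  -25.1  170.3]
 [ 586.5  -14.1  173. ]
 [ 583.9   -4.9  177. ]
 [ 589.3    4.2  175.7]]
side 1064 bar dir [ 0.2 -1.  -0. ] ext -98.10729818060047 75.16156534485418 mid [510.6 -61.8 226. ] zmax 229.35804181549818
 leg 699
[[ 551.3 -133.7  165.4]
 [ 576.7 -117.9  135.6]
 [ 575.6 -116.2  140.5]
 [ 591.  -110.6  146. ]
 [ 608.6 -104.3   99.6]
 [ 597.8 -105.1  112.6]
 [ 589.  -104.1  118.1]
 [ 586.1  -96.9  146.5]
 [ 586.8  -84.5  154.3]
 [ 582.9  -72.3  154.6]
 [ 583.5  -59.7  158.3]
 [ 587.4  -45.9  164.7]
 [ 584.9  -33.4  169.6]
 [ 580.9  -19.3  167.1]
 [ 586.5   -5.   177.8]]
```

Geometry agrees with the given sizes. Bar mid is about (512,-60,222) and yaw is 13.8°, giving a hinge of about (586,-42,65). The predicted pivot and foot match the depth points within about 4 mm. I'll go above the leg with the jaws shut and turned across the bar.

```bash

python3 -m creep '[[[10,-30,12,0,0,-3],[15,-36,10,0,0,-3],[16,-36,10,0,0,-3],[18,-36,5,0,0,-3],[20,-36,0,0,0,-3]]]' 0 40
python3 -m creep '[[[20,-35,0,0,0,-3],[20,-35,0,0,0,-3],[20,-35,0,0,0,-3],[20,-35,0,0,0,-3],[20,-35,0,0,0,-3]]]'
python3 -m creep '[[[20,-35,0,0,0,-3],[20,-35,0,0,0,-3],[20,-35,0,0,0,-3],[20,-35,0,0,0,-3],[20,-35,0,0,0,-3]]]'
```

```text
t: 0.52
tcp_pos: [286.1, 413.3, 280.6]
tool_rot: [0.954, -0.298, -0.001, 0.006]
wrist_force: [0.9, -0.0, -0.1]
width: 0.301
t: 0.93
tcp_pos: [386.2, 229.9, 280.3]
tool_rot: [0.905, -0.425, -0.002, 0.006]
wrist_force: [1.2, 0.6, -0.1]
width: -0.001
t: 1.35
tcp_pos: [485.9, 47.0, 280.0]
tool_rot: [0.839, -0.544, -0.003, 0.005]
wrist_force: [0.6, 0.9, 0.2]
width: 0.001
```

```bash

python3 -m creep '[[[30,-22,0,0,0,-3],[30,-24,0,0,0,-3],[25,-24,0,0,0,-3],[16,-18,0,0,0,-1],[6,-5,0,0,0,0]]]'
python3 -m creep '[[[0,0,-30,0,0,0],[0,0,-30,0,0,0],[0,0,-20,0,0,0],[0,0,0,0,0,0]]]'
python3 - <<'E'
from rig import ctrl,cams
import cv2,numpy as np
n="side";im,d=cams.grab_frame(n);np.savez("pics/side1.npz",im=im,d=d,**cams.camera_params(n))
cv2.imwrite("pics/side1.png",cv2.resize(im[150:400,150:450,::-1],(720,600)))
s=ctrl.observe();R=__import__("scipy.spatial.transform",fromlist=["Rotation"]).Rotation.from_quat(s["tool_rot"]).as_matrix();print(s["tcp_pos"],R.round(3),s["wrist_force"],s["t"])
E
```

```text
t: 1.77
tcp_pos: [596.8, -58.2, 277.3]
tool_rot: [0.782, -0.623, -0.005, 0.006]
wrist_force: [0.3, 0.8, 0.2]
width: 0.0
t: 2.1
tcp_pos: [597.6, -60.4, 193.6]
tool_rot: [0.781, -0.625, -0.005, 0.006]
wrist_force: [-0.8, 0.4, -0.3]
width: -0.006
[598.6454292  -60.38323121 195.70373087] [[ 0.221 -0.975 -0.012]
 [-0.975 -0.221 -0.003]
 [ 0.     0.012 -1.   ]] [-0.29082426  0.20154851 -0.59199523] 2.15
```

View pics/side1.png

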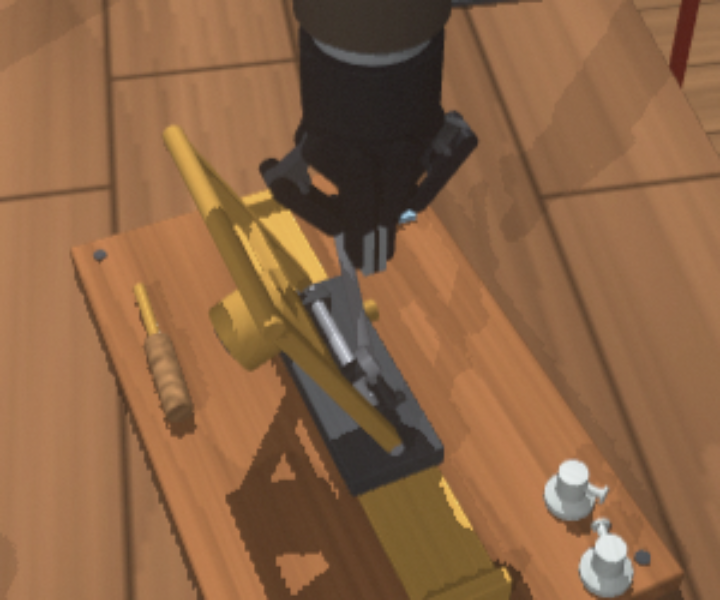

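The fingertips are at crop (370,262), just above the leg and slightly to +x of it. The frame is clear. I'll shift a little towards the foot and push down.

```bash

python3 -m creep '[[[-5,10,0,0,0,0],[0,0,-6,0,0,0],[0,0,-6,0,0,0],[1,0,-6,0,0,0],[3,1,-6,0,0,0]]]'
python3 -m creep '[[[3,1,-7,0,0,0],[3,1,-7,0,0,0],[3,1,-7,0,0,0],[3,1,-7,0,0,0]]]'
python3 - <<'E'
from rig import ctrl,cams
import cv2,numpy as np
n="side";im,d=cams.grab_frame(n);np.savez("pics/side2.npz",im=im,d=d,**cams.camera_params(n))
cv2.imwrite("pics/side2.png",cv2.resize(im[150:400,150:450,::-1],(720,600)))
E
```

```text
t: 2.57
tcp_pos: [600.3, -46.5, 178.0]
tool_rot: [0.783, -0.622, 0.001, 0.0]
wrist_force: [-0.8, -0.2, 0.7]
width: -0.001
t: 2.9
tcp_pos: [614.5, -41.9, 148.8]
tool_rot: [0.783, -0.622, 0.003, -0.001]
wrist_force: [0.2, 0.0, 0.3]
width: 0.001
```

View pics/side2.png

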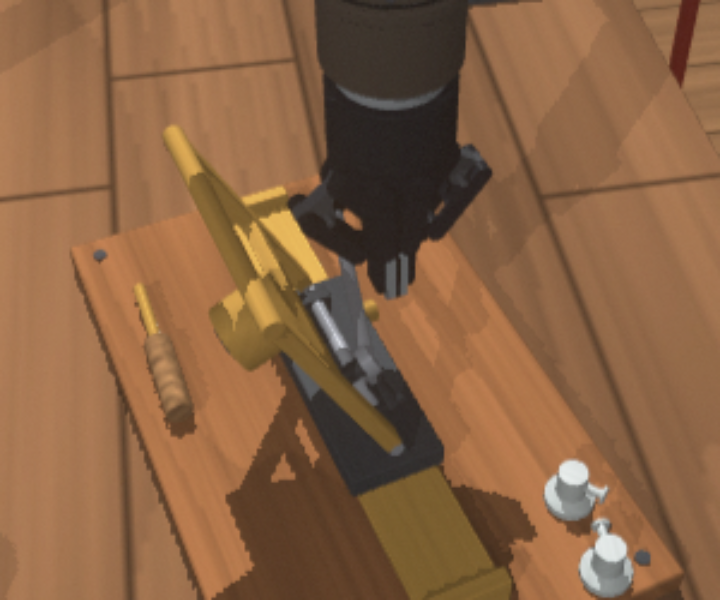

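The tips slipped past the leg on its +x side: they are now at crop (397,290), and the leg still runs from (345,265) to (370,360). I'll go back up and centre over the rod.

```bash

python3 -m creep '[[[0,0,20,0,0,0],[0,0,20,0,0,0],[0,0,10,0,0,0],[-13,-2,0,0,0,0],[-12,-2,0,0,0,0]]]'
python3 -m creep '[[[0,0,0,0,0,0]]]'
```

```text
t: 3.37
tcp_pos: [588.9, -45.8, 192.4]
tool_rot: [0.782, -0.623, -0.002, 0.004]
wrist_force: [0.0, -0.6, 0.1]
width: 0.003
t: 3.45
tcp_pos: [587.1, -46.2, 192.4]
tool_rot: [0.782, -0.623, -0.002, 0.004]
wrist_force: [0.3, 0.7, -0.3]
width: 0.003
```

```bash

python3 -m creep '[[[0,0,-5,0,0,0],[0,0,-5,0,0,0],[1,0,-5,0,0,0]]]'
python3 -m creep '[[[2,0.5,-6,0,0,0],[2,0.5,-6,0,0,0]]]'
python3 -m creep '[[[2,0.5,-6,0,0,0],[2,0.5,-6,0,0,0]]]'
python3 - <<'E'
from rig import ctrl,cams
import cv2,numpy as np
n="side";im,d=cams.grab_frame(n);np.savez("pics/side3.npz",im=im,d=d,**cams.camera_params(n))
cv2.imwrite("pics/side3.png",cv2.resize(im[150:400,150:450,::-1],(720,600)))
E
```

```text
t: 3.7
tcp_pos: [589.4, -45.9, 177.9]
tool_rot: [0.782, -0.623, -0.0, 0.002]
wrist_force: [1.1, 1.0, 2.8]
width: -0.001
t: 3.87
tcp_pos: [595.2, -44.5, 165.4]
tool_rot: [0.783, -0.622, 0.001, 0.001]
wrist_force: [0.4, -0.4, 2.9]
width: 0.0
t: 4.03
tcp_pos: [600.9, -44.0, 152.5]
tool_rot: [0.783, -0.622, 0.002, 0.001]
wrist_force: [0.7, -1.0, 2.6]
width: 0.003
```

View pics/side3.png

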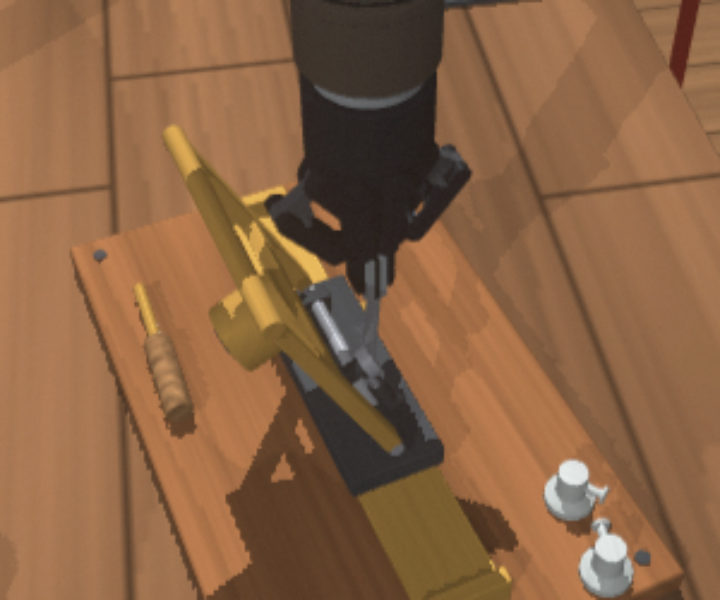

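The leg now lies under the tips (crop (375,290)) and has swung down, with a steady 2.7 N. I'll keep pushing.

```bash

python3 -m creep '[[[2,0.5,-6,0,0,0],[2,0.5,-6,0,0,0]]]'
python3 -m creep '[[[2,0.5,-6,0,0,0],[2,0.5,-6,0,0,0]]]'
python3 -m creep '[[[2,0.5,-6,0,0,0],[2,0.5,-6,0,0,0]]]'
python3 - <<'E'
from rig import ctrl,cams
import cv2,numpy as np
n="side";im,d=cams.grab_frame(n);np.savez("pics/side4.npz",im=im,d=d,**cams.camera_params(n))
cv2.imwrite("pics/side4.png",cv2.resize(im[150:400,150:450,::-1],(720,600)))
E
```

```text
t: 4.25
tcp_pos: [604.5, -42.9, 137.6]
tool_rot: [0.783, -0.622, 0.001, 0.002]
wrist_force: [-0.1, -0.6, -0.4]
width: -0.003
t: 4.42
tcp_pos: [607.3, -41.8, 122.6]
tool_rot: [0.782, -0.623, -0.001, 0.003]
wrist_force: [-1.2, -0.4, 0.1]
width: -0.0
t: 4.58
tcp_pos: [610.5, -40.6, 107.8]
tool_rot: [0.782, -0.623, -0.003, 0.004]
wrist_force: [-0.6, -1.1, -1.2]
width: 0.003
```

View pics/side4.png

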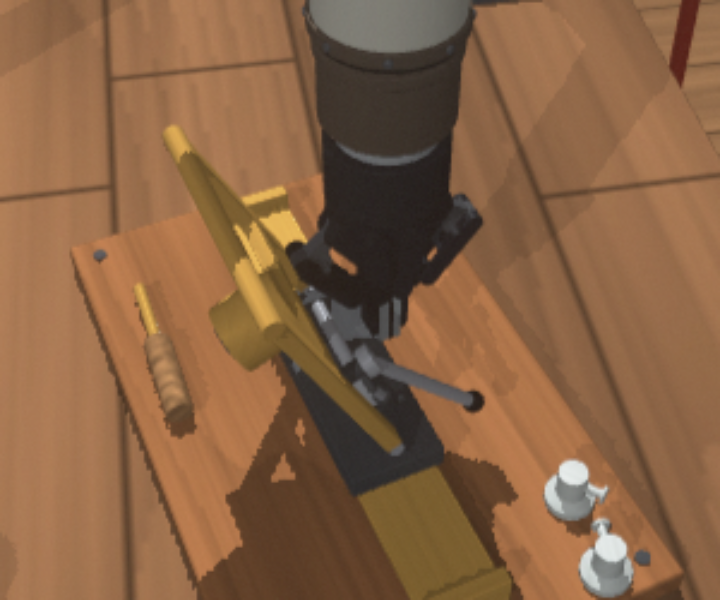

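The kickstand has snapped down (foot at crop (475,400), contact force gone). I'll rise, back off over the bar, tilt the tool into the frame plane and open the jaws.

```bash

python3 -m creep '[[[0,0,38,0,0,0],[0,0,40,0,0,0],[0,0,40,0,0,0],[0,0,40,0,0,0],[0,0,32,0,0,0]]]'
python3 -m creep '[[[-26,-5,2,1.5,-6.3,0],[-28,-6,2,1.5,-6.3,0],[-28,-6,2,1.5,-6.3,0],[-28,-5,0,1.6,-6.3,0],[-24,-5,0,0,0,0]]]' 50
python3 -m creep '[[[0,0,0,0,0,0]]]'
python3 - <<'E'
from rig import ctrl,cams
from h import *
from scipy.spatial.transform import Rotation as Ro
np.set_printoptions(precision=1,suppress=True)
n="side";im,d=cams.grab_frame(n);np.savez("pics/side5.npz",im=im,d=d,**cams.camera_params(n))
n="wrist";p=cams.camera_params(n);im,d=cams.grab_frame(n);np.savez("pics/wrist5.npz",im=im,d=d,**p);cv2.imwrite("pics/wrist5.png",im[:,:,::-1])
s=ctrl.observe();R=Ro.from_quat(s["tool_rot"]).as_matrix();print(s["tcp_pos"],s["width"],s["t"]);print(R.round(3))
S=V("side",5);print("foot pred px",S.proj((662,-91,63)))
ey=np.array([-.238,.971,0]);ex=np.array([.971,.238,0]);H=np.array([586,-42,65])
for w in("side","wrist"):
    A=V(w,5);P=A.P;L=np.stack([(P-H)@ex,(P-H)@ey,P[...,2]],-1)
    m=(abs(L[...,0]+76)<25)&(abs(L[...,1])<110)&(abs(L[...,2]-222)<22)&(A.hsv[...,1]>100)&(A.hsv[...,2]>60)
    Q=P[m];print(w,len(Q))
    if len(Q)<20: continue
    c=Q.mean(0);vt=np.linalg.svd(Q-c)[2];t=(Q-c)@vt[0];a,b=np.percentile(t,[1,99]);print("bar",vt[0],a,b,c+vt[0]*(a+b)/2)
    q=L[m][abs(L[m][:,1])<40];print("pct ex,z",np.percentile(q[:,[0,2]],[5,50,95],axis=0))
    m=(A.hsv[...,1]<90)&(abs(L[...,0]-50)<40)&(abs(L[...,1]+60)<50)&(L[...,2]>45)&(L[...,2]<150)
    q=L[m];
    if len(q): print("leg low end",q[np.argsort(q[:,2])[:3]])
E
```

```text
t: 5.05
tcp_pos: [601.7, -41.1, 289.2]
tool_rot: [0.781, -0.624, -0.015, 0.016]
wrist_force: [1.8, 0.3, 0.1]
width: 0.0
t: 5.47
tcp_pos: [477.6, -66.1, 302.8]
tool_rot: [0.763, -0.607, 0.136, -0.175]
wrist_force: [0.1, -0.7, 0.6]
width: 0.585
t: 5.55
tcp_pos: [472.6, -67.1, 303.0]
tool_rot: [0.762, -0.608, 0.136, -0.175]
wrist_force: [0.8, 0.2, -0.4]
width: 0.587
[476.3 -66.4 303.5] 0.5830668732556782 5.65
[[ 0.2 -0.9  0.4]
 [-1.  -0.2  0.1]
 [-0.  -0.4 -0.9]]
foot pred px (np.float64(347.4276253207548), np.float64(316.9292167667462))
side 1100
bar [ 0.2 -1.  -0. ] -98.94195963506321 74.36204508681729 [511.1 -61.8 225.2]
pct ex,z [[-84.  223.1]
 [-78.8 227.5]
 [-71.9 229.3]]
leg low end [[ 28.3 -84.5  45.1]
 [ 22.6 -82.1  45.3]
 [ 24.6 -85.1  45.4]]
wrist 6632
bar [-0.2  1.   0. ] -76.91067173580252 94.67767529944291 [507.7 -62.2 227. ]
pct ex,z [[-85.3 222. ]
 [-81.5 227.7]
 [-74.2 229.5]]
leg low end [[ 28.3 -36.3  50.5]
 [ 20.7 -34.3  50.8]
 [ 22.7 -48.2  50.9]]
```

View pics/wrist5.png

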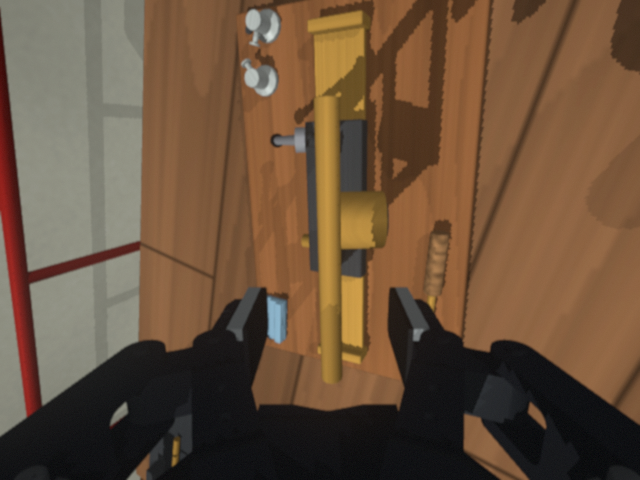

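The foot predicted for "fully down" projects to (347,317), and it was observed at (348,317), so the kickstand is fully down. In the wrist view the bar (column 330) is centred between the jaws, with all bystanders in place. I'll advance onto the bar and close.

```bash

python3 -m creep '[[[9,1.5,-21,0,0,0],[9,1.5,-21,0,0,0],[9,1.5,-20,0,0,0],[7,1.5,-17,0,0,0],[0,0,0,0,0,0]]]'
python3 -m creep '[[[0,0,0,0,0,0]]]'
```

```text
t: 6.07
tcp_pos: [520.1, -58.6, 225.7]
tool_rot: [0.762, -0.606, 0.141, -0.178]
wrist_force: [-0.6, 1.1, -0.5]
width: 0.59
t: 6.15
tcp_pos: [521.6, -58.2, 224.9]
tool_rot: [0.763, -0.606, 0.14, -0.178]
wrist_force: [0.5, 0.7, 0.2]
width: 0.585
```

```bash

python3 -m creep '[[[-9,-2,-3,0,0,0],[0,0,0,0,0,0]]]'
python3 -m creep '[[[0,0,0,0,0,0],[0,0,0,0,0,0],[0,0,0,0,0,0],[0,0,0,0,0,0],[0,0,0,0,0,0]]]' 0 70
python3 -m creep '[[[0,0,0,0,0,0],[0,0,0,0,0,0],[0,0,0,0,0,0]]]'
python3 - <<'E'
from rig import ctrl
print(ctrl.observe()["wrist_force"],ctrl.observe()["wrist_torque"],ctrl.observe()["tcp_pos"])
E
```

```text
t: 6.32
tcp_pos: [513.8, -59.9, 222.1]
tool_rot: [0.763, -0.605, 0.14, -0.177]
wrist_force: [0.1, -0.3, -0.2]
width: 0.585
t: 6.73
tcp_pos: [512.5, -60.3, 224.3]
tool_rot: [0.763, -0.605, 0.141, -0.178]
wrist_force: [0.5, 0.2, -3.9]
width: 0.138
t: 6.98
tcp_pos: [512.2, -60.4, 224.1]
tool_rot: [0.763, -0.605, 0.141, -0.178]
wrist_force: [-0.1, -0.6, -2.4]
width: 0.136
[-0.1268182  -0.62091472 -2.39682686] [-0.44965671  0.91158967  0.06504126] [512.22013454 -60.37394931 224.13986914]
```

Gripped (opening about 12 mm). The TCP sits 176 mm from the hinge at a lean of 0.446, which matches. I'll swing it up along the arc.

```bash

python3 -m creep '[[[8.7,2.1,4,-0.76,3.1,0],[9,2.2,3.5,-0.76,3.1,0],[0,0,0,0,0,0]]]'
python3 -m creep '[[[0,0,0,0,0,0]]]'
python3 - <<'E'
from rig import ctrl
import numpy as np
from scipy.spatial.transform import Rotation as Ro
s=ctrl.observe();R=Ro.from_quat(s["tool_rot"]).as_matrix();p=s["tcp_pos"]-[586,-42,65]
e=p@[.971,.238,0];print(s["t"],e,p[2],np.hypot(e,p[2]),"lean",np.degrees(np.arctan2(-e,p[2])),"tool",np.degrees(np.arcsin(R[:,2]@[.971,.238,0])),s["wrist_force"],s["wrist_torque"])
E
```

```text
t: 7.23
tcp_pos: [529.7, -56.0, 231.5]
tool_rot: [0.772, -0.612, 0.106, -0.134]
wrist_force: [1.0, 0.3, -1.1]
width: 0.137
t: 7.32
tcp_pos: [530.4, -55.8, 231.7]
tool_rot: [0.772, -0.612, 0.107, -0.134]
wrist_force: [-2.0, -1.2, -0.2]
width: 0.136
7.3167 -57.32869213638789 166.6559022701834 176.24065564890998 lean 18.982928625239538 tool 19.683643855218506 [-1.99916245 -1.19989318 -0.21820881] [-0.36607906  0.95264952  0.13317202]
```

Tracking is good (lean 19.0°, forces under 3 N).

```bash
cat > st.py <<'E'
from rig import ctrl
import numpy as np
from scipy.spatial.transform import Rotation as Ro
s=ctrl.observe();R=Ro.from_quat(s["tool_rot"]).as_matrix();p=s["tcp_pos"]-[586,-42,65]
e=p@[.971,.238,0];print(s["t"],e,p[2],np.hypot(e,p[2]),"lean",np.degrees(np.arctan2(-e,p[2])),"tool",np.degrees(np.arcsin(R[:,2]@[.971,.238,0])),s["wrist_force"],s["wrist_torque"])
E
python3 -m creep '[[[9.1,2.2,3,-0.78,3.2,0],[9.1,2.2,2.5,-0.78,3.2,0],[9.3,2.3,1.9,-0.78,3.2,0],[0,0,0,0,0,0]]]'
python3 st.py
python3 -m creep '[[[9.3,2.3,1.3,-0.78,3.2,0],[9.5,2.3,0.8,-0.76,3.1,0],[0,0,0,0,0,0]]]'
python3 st.py
```

```text
t: 7.65
tcp_pos: [558.0, -48.9, 238.7]
tool_rot: [0.781, -0.619, 0.053, -0.066]
wrist_force: [1.9, -0.1, -0.9]
width: 0.136
7.65 -28.86285249532181 173.7082376040901 176.0897954615364 lean 9.433911477092808 tool 9.689768050887473 [ 1.85079585 -0.08756481 -0.89813279] [-0.1441902  -0.19748518  0.1178257 ]
t: 7.9
tcp_pos: [577.7, -44.0, 240.8]
tool_rot: [0.784, -0.621, 0.019, -0.022]
wrist_force: [1.7, -0.7, -0.0]
width: 0.14
7.9 -8.537235893820098 175.7701404034242 175.97734699144144 lean 2.780696881961605 tool 3.2790162147891935 [ 1.71602462 -0.69690214 -0.02486477] [-0.04279031 -0.34584749  0.14532629]
```

```bash

python3 -m creep '[[[7.5,1.8,0.2,-0.7,2.9,0],[0,0,0,0,0,0],[0,0,0,0,0,0],[0,0,0,0,0,0]]]'
python3 st.py
python3 - <<'E'
from rig import cams
from h import *
np.set_printoptions(precision=1,suppress=True)
for n in("side","top"):
    im,d=cams.grab_frame(n);np.savez(f"pics/{n}6.npz",im=im,d=d,**cams.camera_params(n))
    if n=="side":cv2.imwrite("pics/side6.png",cv2.resize(im[150:400,150:450,::-1],(720,600)))
ey=np.array([-.238,.971,0]);ex=np.array([.971,.238,0]);H=np.array([586,-42,65])
for n in("side","top"):
    A=V(n,6);P=A.P;L=np.stack([(P-H)@ex,(P-H)@ey,P[...,2]],-1)
    br=(A.hsv[...,1]>100)&(A.hsv[...,2]>60)
    m=br&(abs(L[...,0])<25)&(abs(L[...,1])<88)&(abs(L[...,1])>45)&(abs(L[...,2]-240)<12)
    q=L[m];print(n,len(q),"bar",np.percentile(q,[5,50,95],axis=0) if len(q) else "")
    for z0 in(110,140,170,200):
        m=br&(abs(L[...,0])<40)&(L[...,1]<-60)&(L[...,1]>-88)&(abs(L[...,2]-z0)<10);q=L[m]
        if len(q)>5:print("  -y post z",z0,len(q),np.percentile(q[:,0],[5,50,95]))
    print("  foot pred upright px",A.proj(H+55*ex-66*ey+[0,0,-29]),"bar ends",A.proj(H+88*ey+[0,0,175]),A.proj(H-88*ey+[0,0,175]))
E
```

```text
t: 8.23
tcp_pos: [585.8, -42.0, 240.9]
tool_rot: [0.784, -0.621, 0.004, -0.003]
wrist_force: [0.1, -0.7, -2.3]
width: 0.136
8.2333 -0.20375744170282445 175.94236285991414 175.9424808448055 lean 0.06635375383749849 tool 0.6101953263019032 [ 0.06132385 -0.71602762 -2.34324365] [-0.02543917 -0.3147649   0.1743095 ]
side 386 bar [[ -7.1 -87.1 231.5]
 [ -3.7 -68.  243.4]
 [  4.6  71.6 246.5]]
  -y post z 110 92 [-6.8 -4.2  3.5]
  -y post z 140 104 [-6.6 -3.4  5. ]
  -y post z 170 102 [-6.4 -3.5  4. ]
  -y post z 200 113 [-6.6 -3.7  4.2]
  foot pred upright px (np.float64(342.6976020391579), np.float64(328.8882014006069)) bar ends (np.float64(269.93535319576387), np.float64(182.80844980925465)) (np.float64(319.11197675717494), np.float64(260.42182028765706))
top 0 bar 
  foot pred upright px (np.float64(364.9853781414138), np.float64(239.40060934343603)) bar ends (np.float64(298.7197347890306), np.float64(268.4389910625791)) (np.float64(400.9347394670107), np.float64(246.38751550061545))
```

View pics/side6.png

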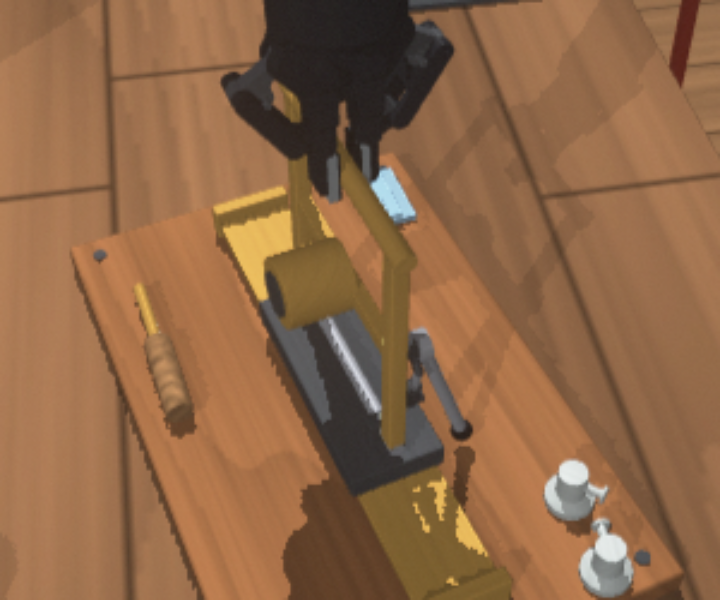

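The frame is upright. The post face stays at the same x (-3.4 to -4.2 mm) from z 110 to 200. The foot is at full-picture (342,329), against a prediction of (343,329). The bystanders have not moved, so I'll hand in.

```bash
python3 -m creep '[[[0,0,0,0,0,0],[0,0,0,0,0,0],[0,0,0,0,0,0]]]'; python3 st.py; python3 -c "
from rig import ctrl;print(ctrl.hand_in())"
```

```text
t: 8.58
tcp_pos: [584.2, -42.4, 241.0]
tool_rot: [0.784, -0.621, 0.004, -0.004]
wrist_force: [1.9, -0.5, -2.1]
width: 0.138
8.5833 -1.794716490698019 175.97687135640845 175.98602290997974 lean 0.5843160786975599 tool 0.6963816665116472 [ 1.86312857 -0.46647593 -2.05279425] [-0.07837976 -0.48569004  0.17992052]
the job is handed in; nothing more can be done
None
```

I pushed the kickstand down over centre, then gripped the frame's top bar and swung it upright. I handed the job in at 8.6 s, still holding the bar with the grip set to 70 N. My first push slipped past the leg on its +x side without moving it; the second one worked.

- **Kickstand:** it snapped fully down. The foot was at pixel (348,317), where (347,317) was predicted, before I took the frame.
- **Frame:** it was at about 0.6° lean by the arm's reading at hand-in, up from 0.07° just before. The camera's post check showed it vertical within about 0.5°.
- **Forces and bystanders:** the readings I took of the wrist force stayed below 5 N. In the pictures, the things on the board looked undisturbed; I judged this by eye and did not measure their positions.
- **Small disagreement:** the jaws read about 11.6 mm on the 14 mm bar. The grip tracked the bar's arc without slipping, so I put this down to pad give or calibration.

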